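Put the lathe accessories back in their blocks

TASK

Clear the bench after wheel cutting: put the dividing plate, the stepped pulley, the three-jaw chuck and the little machine vice each into the wooden storage block whose recess fits it, the same way up as it stands now and lying flat on the felt. Set them down, do not drop them, and leave the loupe and the oil pot standing where they are.

Things in the scene. Friction and masses are not known exactly. Their poses are not given: they have to be found in the camera images.
- dividing_plate: Dividing plate of a lathe, brass: a flat disc 96 mm in diameter and 6 mm thick with rings of small holes, and on its middle a knurled upright boss 31 to 33 mm in diameter, from 6 to 34 mm above the underside: the place to grip. Lies flat on the bench, boss up, 0.3 to 0.55 kg. Origin at the centre of its underside, z up.
- pulley: Stepped belt pulley, aluminium, lying with its widest step down: steps 76 mm in diameter (0 to 15 mm above the underside), 60 mm (15 to 30 mm) and 44 mm (30 to 48 mm, the place to grip), each with a vee groove, then a hub of 22 mm to 54 mm. About 0.2 to 0.35 kg. Origin at the centre of its underside, z up.
- chuck: Three-jaw lathe chuck, steel, standing on its back with the jaws up: backplate 56 mm in diameter from 0 to 10 mm, body 60 mm in diameter from 10 to 40 mm above the underside (the place to grip), jaws within 27 mm of the axis up to 54 mm. 0.45 to 0.8 kg. Origin at the centre of its underside, z up.
- vice: Small machine vice, steel, 104 mm long (x), 44 mm wide (y), 40 mm high, its flat flanks plain from the underside to 18 mm; above that the jaws, also 44 mm wide: moving jaw at x = -12 to 18 mm, fixed jaw at x = 28 to 52 mm, both to 40 mm, and the screw block at x = -52 to -40 mm, to 36 mm. Grip across the width at the moving jaw (x about 4 mm), which does not move. 0.4 to 0.7 kg. Origin at the centre of its underside, x along the screw, z up.
- plate_block: Fixed block of pale wood with grey felt on the floor of its recess; origin at the centre of its underside, z up; it stands on the bench. 128 x 128 mm, 17 mm high, with a round recess 112 mm in diameter and 7 mm deep in its middle (floor 10 mm above the bench).
- pulley_block: Fixed block of pale wood with grey felt on the floor of its recess; origin at the centre of its underside, z up; it stands on the bench. 108 x 108 mm, 20 mm high, with a round recess 92 mm in diameter and 10 mm deep in its middle (floor 10 mm above the bench).
- chuck_block: Fixed block of pale wood with grey felt on the floor of its recess; origin at the centre of its underside, z up; it stands on the bench. 92 x 92 mm, 20 mm high, with a round recess 76 mm in diameter and 10 mm deep in its middle (floor 10 mm above the bench).
- vice_block: Fixed block of pale wood with grey felt on the floor of its recess; origin at the centre of its underside, z up; it stands on the bench. 136 mm (x) x 76 mm (y), 20 mm high, with a rectangular recess 120 mm (x) x 60 mm (y) and 10 mm deep in its middle (floor 10 mm above the bench). The vice may lie in it either way round.
- loupe: Watchmaker's eyeglass, a bystander: black, waisted, 32 mm in diameter, 28 mm high, standing loose on the bench. Origin at the centre of its underside, z up.
- oil_pot: Oil pot, a bystander: amber glass with a steel lid, 38 mm in diameter, 36 mm high, standing loose on the bench. Origin at the centre of its underside, z up.

How it is judged:
By the outcome, as a careful person would: the job done as asked, in the order asked, and still so for the second after the job is handed in, with the robot touching nothing.
It also fails if it takes over 90 s, if anything falls off the work surface, if the arm or the gripper's body presses on something with over 40 N, if the wrist force passes 120 N, or if a joint passes its speed limit or range.

ROBOT

A 6-joint arm with a two-finger parallel gripper is mounted at the origin on the work surface. World frame = base frame: x ahead of the robot, y to its left, z up, the work surface at z = 0. Lengths are in m, angles in degrees, forces in N, time in s.
With the tool pointing down it reaches from about 0.375 to 0.9 m from the base axis. Payload 3.1 kg.
Tool frame: the origin (TCP) lies at the very end of the fingers, on their centre line; the grasp point (between the pads) lies 19 mm behind it; z points along the fingers, y is the direction in which the jaws open and shut (so a half turn about z gives the same grasp; the last joint's range is limited). The gripper opens to 87 mm and grips with 3 to 60 N. Pads are 19 mm wide; open, the fingers measure 117 mm over their backs; the gripper's body (75 mm by 190 mm) begins 51 mm behind the grasp point.
Start: joints at [56.179, 30.224, 82.088, -0, 67.689, -10.227], TCP at [0.25, 0.573, 0.223] pointing down, gripper open.
Joint ranges: [-176.69, 176.69], [-43.24, 126.21], [12.49, 139.97], [-82, 262], [0, 151.66], [-163.58, 163.58]. Speed limits (degrees/s): [159.86, 159.86, 180, 180, 180, 180].

INTERFACE

Orientations are given as a 3x3 rotation matrix whose columns are the frame's x, y, z axes.
In Python, from rig import read_state, capture, hand_in gives the robot as it stands. The module is installed in compiled form; this text tells all that it offers.
- The arm moves only by the tool move_arm, never from a script. Its arguments are lists of equal length, an entry for each row: "linear": the shift along the tool's x, y, z in cm, a list of three; "angular": the turn, a rotation vector about the tool's x, y, z in rad, a list of three; "fingers": the gripper command: -1 is fully open, 1 is shut, values between are in proportion. In form: {"linear": [[tx, ty, tz], ...], "angular": [[wx, wy, wz], ...], "fingers": [fingers, ...]}. A call has 1 to 12 rows; each row is the pose to reach, as a shift and turn from the pose measured when the call began, along the tool's axes at that moment; what a row does not reach only later rows make up. A row lasts 1/12 s, in which the tool goes at most 41.7 mm and 7.16 degrees, less where a joint would pass 70% of its speed; a pose out of reach is approached as far as the arm can. A call with a gripper value outside its range is refused whole. The fingers move at their own pace and stop on an object; the grip force is fixed at half the most. Time passes only in rows, so rows that repeat a pose let the fingers close. It gives the time, the measured TCP pose, the force and the opening at its end, in the units of the state.
- read_state(): the state, without advancing time (a new reading comes with each control period).
- capture(name): name is "scene" or "side" or "wrist"; returns a dict with "color" (400x640x3 uint8, red, green, blue), "fx", "fy", "cx", "cy" (pixels), "k1" (the pictures are not rectified: a ray, as slopes to the right and down, at radius r is drawn at 1 + k1 r^2 times it, then the intrinsics apply), "view" (4x4, takes a point from world to camera coordinates); the wrist camera has in their place "hand_eye" (4x4, takes a point from camera to tool coordinates, whose origin is the TCP and whose axes are the flange's). Camera axes: x right, y down, z forward; pixel columns grow to the right and rows downward; lengths in m; the calibration is good to about 2 mm. A picture is of the moment at which its call begins: read the wrist's pose just before it. There is no depth.
- hand_in(): hands the job in, once; it reports no verdict.
The state is a dict: "time_s": time; "joint_positions": joint angles; "qvel": joint speeds; "tau": joint torques, N m; "position": TCP position; "tcp_rot": TCP orientation; "force": force on the tool from outside, world axes, zero at the start; "moment": the same for the moment, N m; "opening": opening from 0.0 (shut) to 1.0 (fully open).
Only numpy, scipy, OpenCV 4.12 (cv2) and the standard library are available. Lean on these libraries where they do the work, as an engineer would, in place of code of your own. Each camera call takes 0.05 s, during which the arm holds its last target. There are 200 camera calls.

## Working session

There is one attempt and no reset: what is moved stays moved. The work goes in short steps, Python scripts to look and compute and a tool call to move; the robot and the scene stay as the last step left them, time stands still between calls to the robot, and variables do not carry over. Pictures are saved under pics/ and viewed, about 12 in all and at most 16, crops included, and the job is handed in when it is done.

Besides the shell and the picture viewer there is one more tool, called after "Request:" as a command line: name --argument value ..., lists and objects as JSON in quotes. move_arm: Moves the arm, as the interface text tells. Its arguments: {"type":"object","properties":{"linear":{"type":"array"},"angular":{"type":"array"},"fingers":{"type":"array"}},"required":["linear","angular","fingers"]}

```bash
mkdir -p pics
cat > h.py <<'E'
import numpy as np, cv2
from rig import read_state, capture, hand_in
def snap(name,fn):
    s=read_state(); c=capture(name); cv2.imwrite('pics/'+fn,c['color'][:,:,::-1])
    d={k:np.array(v) for k,v in c.items() if k!='color'}
    d['pos']=np.array(s['position']);d['R']=np.array(s['tcp_rot'])
    np.savez('pics/'+fn[:-4]+'.npz',**d)
    return c
def world(fn,uv,z):
    d=np.load('pics/'+fn+'.npz')
    uv=np.array(uv,float).reshape(-1,1,2)
    K=np.array([[d['fx'],0,d['cx']],[0,d['fy'],d['cy']],[0,0,1]],float)
    p=cv2.undistortPoints(uv,K,np.array([float(d['k1']),0,0,0]),None,None,None).reshape(-1,2)
    if 'view' in d: T=np.linalg.inv(d['view'])
    else:
        W=np.eye(4);W[:3,:3]=d['R'];W[:3,3]=d['pos'];T=W@d['hand_eye']
    r=np.c_[p,np.ones(len(p))]@T[:3,:3].T; o=T[:3,3]
    z=np.broadcast_to(z,len(p))
    return o+r*((z-o[2])/r[:,2])[:,None]
E
python3 - <<'E'
from h import *
np.set_printoptions(precision=3,suppress=True)
for n in('scene','side','wrist'):
    c=snap(n,n+'0.png'); print(n,{k:v for k,v in c.items() if k!='color'})
print(read_state())
E
```

```text
scene {'fx': 454.7452802151223, 'fy': 454.7452802151223, 'cx': 319.41518954127923, 'cy': 199.2732934839284, 'k1': 0.01025891660337817, 'view': array([[-0.271,  0.963,  0.007,  0.158],
       [ 0.482,  0.142, -0.865, -0.202],
       [-0.833, -0.231, -0.502,  1.393],
       [ 0.   ,  0.   ,  0.   ,  1.   ]])}
side {'fx': 456.8804369064609, 'fy': 456.8804369064609, 'cx': 311.1013605413786, 'cy': 202.18042226842422, 'k1': 0.0035547549764455306, 'view': array([[ 0.946, -0.323, -0.005, -0.516],
       [-0.232, -0.668, -0.707,  0.176],
       [ 0.225,  0.67 , -0.707,  1.012],
       [ 0.   ,  0.   ,  0.   ,  1.   ]])}
wrist {'fx': 351.52766600817876, 'fy': 351.52766600817876, 'cx': 320.2942529728146, 'cy': 193.64173693356335, 'k1': -0.025267631872077773, 'hand_eye': array([[-0.001, -0.953, -0.302,  0.084],
       [ 1.   , -0.   , -0.001, -0.001],
       [ 0.001, -0.302,  0.953, -0.162],
       [ 0.   ,  0.   ,  0.   ,  1.   ]])}
{'time_s': 0.15, 'joint_positions': array([ 56.181,  30.268,  82.14 ,  -0.001,  67.687, -10.228]), 'qvel': array([ 0.044, -0.167, -0.188, -0.064, -0.026, -0.013]), 'tau': array([  0.   , -44.043, -17.684,   0.063,   0.055,  -0.   ]), 'position': array([0.25 , 0.572, 0.222]), 'tcp_rot': array([[-0.916,  0.4  , -0.001],
       [ 0.4  ,  0.916, -0.001],
       [ 0.   , -0.002, -1.   ]]), 'force': array([ 0.438, -0.137,  0.526]), 'moment': array([-0.042,  0.046,  0.021]), 'opening': 1.002815937872574}
```

View pics/scene0.png

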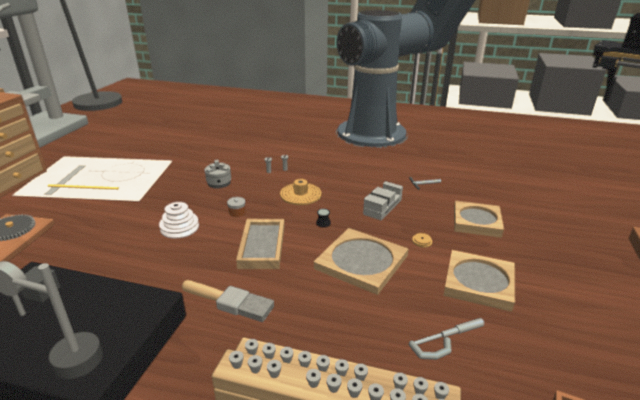

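View pics/side0.png

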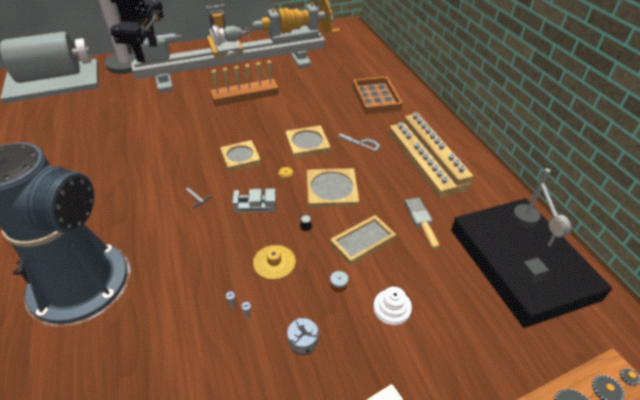

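The scene view shows the plate at (301,190), pulley (179,222), chuck (218,174), vice (383,200), loupe (323,218) and pot (236,207). Its blocks are plate (361,257), pulley (481,278), chuck (479,217) and vice (262,243). The side view agrees, and both will give rough positions.

Run:
```python
from h import *
np.set_printoptions(precision=3,suppress=True)
n=['plate','pulley','chuck','vice','loupe','pot','plateB','pulleyB','chuckB','viceB']
z=[.006,.015,.04,.03,.028,.036,.012,.012,.012,.012]
a=world('scene0',[(301,192),(179,224),(218,169),(383,196),(323,212),(236,200),(361,257),(481,277),(479,217),(262,241)],z)
b=world('side0',[(274,262),(393,308),(303,328),(255,197),(306,218),(339,275),(332,186),(308,140),(240,154),(363,238)],z)
for i in range(10): print(n[i],a[i],b[i])
img=cv2.imread('pics/side0.png')[120:360,180:440]
cv2.imwrite('pics/c1.png',cv2.resize(img,None,fx=2.5,fy=2.5,interpolation=cv2.INTER_CUBIC)[:, :650])
```

```text
plate [ 0.421 -0.09   0.006] [ 0.424 -0.094  0.006]
pulley [ 0.633 -0.282  0.015] [ 0.623 -0.295  0.015]
chuck [ 0.428 -0.295  0.04 ] [ 0.429 -0.292  0.04 ]
vice [0.428 0.101 0.03 ] [0.43  0.102 0.03 ]
loupe [ 0.527 -0.008  0.028] [ 0.53  -0.007  0.028]
pot [ 0.545 -0.195  0.036] [ 0.541 -0.195  0.036]
plateB [0.634 0.094 0.012] [0.636 0.094 0.012]
pulleyB [0.631 0.305 0.012] [0.639 0.304 0.012]
chuckB [0.428 0.306 0.012] [0.435 0.306 0.012]
viceB [ 0.638 -0.1    0.012] [ 0.641 -0.099  0.012]
```

```bash
cat >> h.py <<'E'
def go(*pts,yaw=180):
    "tool-frame shifts (cm) and turn (rad) from the pose as it stands, for world targets"
    from scipy.spatial.transform import Rotation as Ro
    s=read_state();R=np.array(s['tcp_rot']);p=np.array(s['position'])
    c,sn=np.cos(np.radians(yaw)),np.sin(np.radians(yaw))
    G=np.array([[c,sn,0],[sn,-c,0],[0,0,-1.]])
    w=Ro.from_matrix(R.T@G).as_rotvec()
    print('t',round(s['time_s'],2),'pos',p.round(4),'F',np.round(s['force'],1),'op',round(s['opening'],3))
    for q in pts: print(q,'->',(R.T@(np.array(q)-p)*100).round(2),'ang',w.round(3))
E
python3 -c "
from h import *
go((.5,.25,.25),(.46,0,.25))"
```

```text
t 0.15 pos [0.2498 0.5723 0.2218] F [ 0.4 -0.1  0.5] op 1.003
(0.5, 0.25, 0.25) -> [-35.83 -19.53  -2.8 ] ang [-0.002 -0.001 -0.412]
(0.46, 0, 0.25) -> [-42.17 -44.04  -2.76] ang [-0.002 -0.001 -0.412]
```

View pics/c1.png

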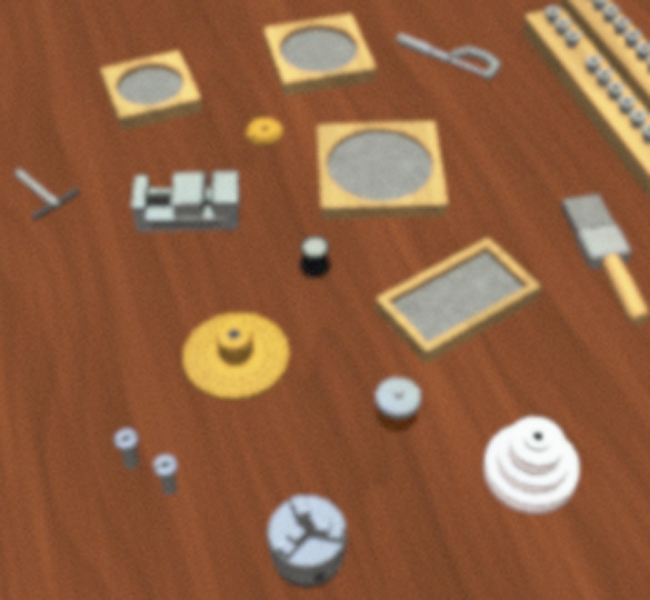

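The crop confirms the layout. There are also two small posts and a few tools lying about as decoration. Next I move over the middle for a wrist view.

Request:
move_arm --linear '[[-36, -19.5, -3], [-36, -19.5, -3], [-36, -19.5, -3], [-36, -19.5, -3], [-36, -19.5, -3], [-36, -19.5, -3], [-36, -19.5, -3], [-36, -19.5, -3], [-36, -19.5, -3], [-36, -19.5, -3], [-36, -19.5, -3], [-36, -19.5, -3]]' --angular '[[0, 0, -0.41], [0, 0, -0.41], [0, 0, -0.41], [0, 0, -0.41], [0, 0, -0.41], [0, 0, -0.41], [0, 0, -0.41], [0, 0, -0.41], [0, 0, -0.41], [0, 0, -0.41], [0, 0, -0.41], [0, 0, -0.41]]' --fingers '[-1, -1, -1, -1, -1, -1, -1, -1, -1, -1, -1, -1]'

```text
time_s: 1.15
position: [0.5032, 0.2476, 0.2519]
tcp_rot: [[-1.0, 0.007, -0.001], [0.007, 1.0, -0.001], [0.001, -0.001, -1.0]]
force: [-0.5, 0.2, -0.7]
opening: 1.0
```

```bash
python3 -c "
from h import *
snap('wrist','w1.png')
go((.43,-.09,.2))"
```

```text
t 1.2 pos [0.5016 0.2489 0.2516] F [-0.4  0.9 -0.6] op 1.001
(0.43, -0.09, 0.2) -> [  7.01 -33.91   5.21] ang [-0.001 -0.002 -0.004]
```

View pics/w1.png

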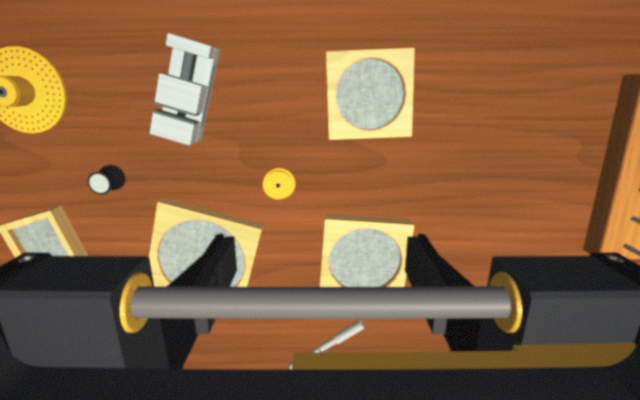

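The wrist view shows the vice from (192,44) for the screw block to (176,126) for the fixed jaw. Recess centres are about (370,94) for the chuck block, (201,259) for the plate block and (365,259) for the pulley block. I move over the plate next.

Request:
move_arm --linear '[[5, -34, 5], [5, -34, 5], [5, -34, 5], [5, -34, 5], [5, -34, 5], [5, -34, 5], [5, -34, 5], [5, -34, 5], [5, -34, 5], [5, -34, 5], [5, -34, 5], [5, -34, 5]]' --angular '[[0, 0, 0], [0, 0, 0], [0, 0, 0], [0, 0, 0], [0, 0, 0], [0, 0, 0], [0, 0, 0], [0, 0, 0], [0, 0, 0], [0, 0, 0], [0, 0, 0], [0, 0, 0]]' --fingers '[-1, -1, -1, -1, -1, -1, -1, -1, -1, -1, -1, -1]'

```text
time_s: 2.2
position: [0.4498, -0.089, 0.2021]
tcp_rot: [[-1.0, 0.002, -0.003], [0.002, 1.0, 0.0], [0.003, 0.0, -1.0]]
force: [0.2, 0.1, 0.0]
opening: 1.003
```

```bash
python3 -c "
from h import *
np.set_printoptions(precision=4,suppress=True)
snap('wrist','w2.png')
go((.43,-.09,.2))
for n,uv,z in [('chuckB',(370,94),.02),('plateB',(201,259),.017),('pulleyB',(365,259),.02),('vice fixed',(176,126),.04),('vice mov',(182,93),.04),('screw',(192,44),.036),('loupe',(99,184),.028)]: print(n,world('w1',uv,z))
"
```

```text
t 2.25 pos [ 0.45   -0.0889  0.2022] F [0.5 0.4 0.5] op 1.001
(0.43, -0.09, 0.2) -> [ 2.   -0.11  0.22] ang [-0.    -0.003 -0.002]
chuckB [[0.4308 0.3004 0.02  ]]
plateB [[0.6297 0.0945 0.017 ]]
pulleyB [[0.6291 0.301  0.02  ]]
vice fixed [[0.4609 0.094  0.04  ]]
vice mov [[0.4274 0.1045 0.04  ]]
screw [[0.3803 0.1187 0.036 ]]
loupe [[ 0.5273 -0.0093  0.028 ]]
```

View pics/w2.png

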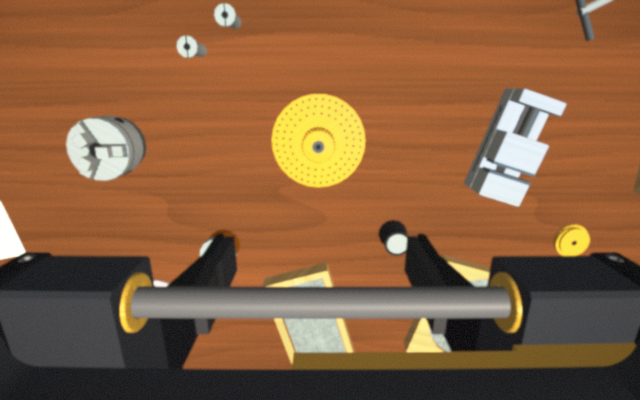

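The second wrist view shows the plate disc centred at (318.5,140.5) with its boss hole at (318,147). The chuck face is about (99,149), and the vice runs from (541,102) through (522,153) to (504,189).

```bash
python3 -c "
from h import *
np.set_printoptions(precision=4,suppress=True)
for n,uv,z in [('disc',(318.5,140.5),.006),('boss',(318,147),.034),('chuck',(99,149),.04),('vice fixed',(504,189),.04),('vice mov',(522,153),.04),('screw',(541,102),.036)]: print(n,world('w2',uv,z))
go((.422,-.0895,.05),(.422,-.0895,.010))
"
```

```text
disc [[ 0.4214 -0.0918  0.006 ]]
boss [[ 0.4232 -0.0921  0.034 ]]
chuck [[ 0.423  -0.2978  0.04  ]]
vice fixed [[0.4633 0.0877 0.04  ]]
vice mov [[0.428  0.0995 0.04  ]]
screw [[0.3816 0.1117 0.036 ]]
t 2.25 pos [ 0.45   -0.0889  0.2022] F [0.5 0.4 0.5] op 1.001
(0.422, -0.0895, 0.05) -> [ 2.76 -0.06 15.22] ang [-0.    -0.003 -0.002]
(0.422, -0.0895, 0.01) -> [ 2.75 -0.06 19.22] ang [-0.    -0.003 -0.002]
```

Request:
move_arm --linear '[[2.8, -0.3, 4], [2.8, -0.3, 8], [2.8, -0.3, 12], [2.8, -0.3, 15], [2.8, -0.3, 17], [2.8, -0.3, 18.2], [2.8, -0.3, 19], [2.8, -0.3, 19], [2.8, -0.3, 19], [2.8, -0.3, 19], [2.8, -0.3, 19], [2.8, -0.3, 19]]' --angular '[[0, 0, 0], [0, 0, 0], [0, 0, 0], [0, 0, 0], [0, 0, 0], [0, 0, 0], [0, 0, 0], [0, 0, 0], [0, 0, 0], [0, 0, 0], [0, 0, 0], [0, 0, 0]]' --fingers '[-1, -1, -1, -1, -1, -1, -1, -1, -1, 1, 1, 1]'

```text
time_s: 3.25
position: [0.4221, -0.0921, 0.0132]
tcp_rot: [[-1.0, 0.001, -0.001], [0.001, 1.0, -0.001], [0.001, -0.001, -1.0]]
force: [0.3, 0.4, -0.6]
opening: 0.854
```

Request:
move_arm --linear '[[0, 0, 0], [0, 0, 0], [0, 0, 0], [0, 0, 0]]' --angular '[[0, 0, 0], [0, 0, 0], [0, 0, 0], [0, 0, 0]]' --fingers '[1, 1, 1, 1]'

```text
time_s: 3.58
position: [0.4222, -0.0922, 0.0134]
tcp_rot: [[-1.0, 0.001, -0.0], [0.001, 1.0, -0.001], [0.0, -0.001, -1.0]]
force: [0.2, -0.8, -0.3]
opening: 0.556
```

```bash
python3 -c "
from h import *
go((.422,-.092,.12),(.630,.092,.12),(.630,.092,.022))
"
```

```text
t 3.58 pos [ 0.4222 -0.0922  0.0134] F [ 0.2 -0.8 -0.3] op 0.556
(0.422, -0.092, 0.12) -> [  0.02   0.   -10.66] ang [-0.001 -0.    -0.001]
(0.63, 0.092, 0.12) -> [-20.75  18.43 -10.7 ] ang [-0.001 -0.    -0.001]
(0.63, 0.092, 0.022) -> [-20.75  18.45  -0.9 ] ang [-0.001 -0.    -0.001]
```

Request:
move_arm --linear '[[0, 0, 0], [0, 0, 0], [0, 0, 0], [0, 0, 0], [0, 0, 0], [0, 0, -1], [0, 0, -3], [0, 0, -6], [0, 0, -9], [0, 0, -10], [0, 0, -10], [0, 0, -10]]' --angular '[[0, 0, 0], [0, 0, 0], [0, 0, 0], [0, 0, 0], [0, 0, 0], [0, 0, 0], [0, 0, 0], [0, 0, 0], [0, 0, 0], [0, 0, 0], [0, 0, 0], [0, 0, 0]]' --fingers '[1, 1, 1, 1, 1, 1, 1, 1, 1, 1, 1, 1]'

```text
time_s: 4.58
position: [0.4221, -0.092, 0.1134]
tcp_rot: [[-1.0, 0.001, 0.0], [0.001, 1.0, -0.002], [-0.0, -0.002, -1.0]]
force: [-0.1, 0.1, -3.5]
opening: 0.346
```

```bash
python3 -c "
from h import *
go((.630,.093,.11),(.630,.093,.0234))
"
```

```text
t 4.58 pos [ 0.4221 -0.092   0.1134] F [-0.1  0.1 -3.5] op 0.346
(0.63, 0.093, 0.11) -> [-20.77  18.53   0.31] ang [-0.002  0.    -0.001]
(0.63, 0.093, 0.0234) -> [-20.76  18.55   8.97] ang [-0.002  0.    -0.001]
```

Request:
move_arm --linear '[[-3, 2.6, 0], [-6, 5.3, 0], [-9, 8, 0], [-12, 10.6, 0], [-15, 13.3, 0], [-18, 16, 0], [-20, 17.8, 0], [-21, 18.6, 0], [-21, 18.6, 0], [-21, 18.6, 0], [-21, 18.6, 2], [-21, 18.6, 3]]' --angular '[[0, 0, 0], [0, 0, 0], [0, 0, 0], [0, 0, 0], [0, 0, 0], [0, 0, 0], [0, 0, 0], [0, 0, 0], [0, 0, 0], [0, 0, 0], [0, 0, 0], [0, 0, 0]]' --fingers '[1, 1, 1, 1, 1, 1, 1, 1, 1, 1, 1, 1]'

```text
time_s: 5.58
position: [0.6296, 0.0927, 0.0805]
tcp_rot: [[-1.0, 0.002, -0.005], [0.002, 1.0, -0.002], [0.005, -0.002, -1.0]]
force: [-0.4, -0.2, -3.8]
opening: 0.342
```

Run:
```python
from h import *
go((.632,.094,.03),(.632,.094,.024))
c=snap('scene','s1.png');snap('side','d1.png')
a=cv2.imread('pics/s1.png')[200:300,300:430];b=cv2.imread('pics/d1.png')[140:220,280:384]
cv2.imwrite('pics/c2.png',np.vstack([cv2.resize(a,(520,300),interpolation=2)]+[cv2.resize(b,(520,300),interpolation=2)]))
```

```text
t 5.58 pos [0.6296 0.0927 0.0805] F [-0.4 -0.2 -3.8] op 0.342
(0.632, 0.094, 0.03) -> [-0.27  0.14  5.05] ang [-0.002 -0.005 -0.002]
(0.632, 0.094, 0.024) -> [-0.27  0.14  5.65] ang [-0.002 -0.005 -0.002]
```

View pics/c2.png

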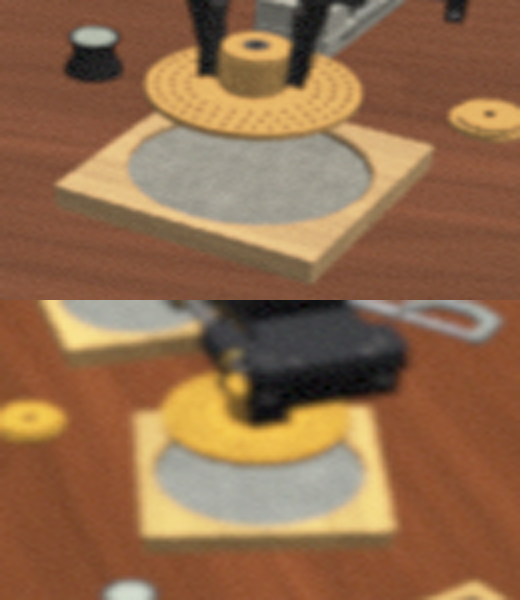

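The plate hangs level over its recess: centre columns 254 against 250 in the scene crop, 257 against 260 in the side crop. I lower it.

Request:
move_arm --linear '[[-0.2, 0.1, 1.5], [-0.2, 0.1, 3], [-0.2, 0.1, 4.2], [-0.2, 0.1, 4.8], [-0.2, 0.1, 5.2], [-0.2, 0.1, 5.5], [-0.2, 0.1, 5.6], [-0.2, 0.1, 5.7], [-0.2, 0.1, 5.7]]' --angular '[[0, 0, 0], [0, 0, 0], [0, 0, 0], [0, 0, 0], [0, 0, 0], [0, 0, 0], [0, 0, 0], [0, 0, 0], [0, 0, 0]]' --fingers '[1, 1, 1, 1, 1, 1, 1, 1, 1]'

```text
time_s: 6.43
position: [0.6301, 0.0935, 0.0235]
tcp_rot: [[-1.0, 0.003, -0.008], [0.003, 1.0, -0.002], [0.008, -0.002, -1.0]]
force: [-1.7, -1.4, -2.0]
opening: 0.35
```

Request:
move_arm --linear '[[0, 0, 0.05], [0, 0, 0.05], [0, 0, 0.05], [0, 0, 0.05], [0, 0, 0.05], [0, 0, 0.05], [0, 0, 0.05], [0, 0, 0.05], [0, 0, 0.05], [0, 0, -3], [0, 0, -7], [0, 0, -12]]' --angular '[[0, -0.008, 0], [0, -0.008, 0], [0, -0.008, 0], [0, -0.008, 0], [0, -0.008, 0], [0, -0.008, 0], [0, -0.008, 0], [0, -0.008, 0], [0, -0.008, 0], [0, -0.008, 0], [0, -0.008, 0], [0, -0.008, 0]]' --fingers '[1, 1, -0.6, -0.3, 0, 0, 0, -0.5, -1, -1, -1, -1]'

```text
time_s: 7.43
position: [0.6296, 0.0937, 0.1347]
tcp_rot: [[-1.0, 0.003, -0.005], [0.003, 1.0, -0.002], [0.005, -0.002, -1.0]]
force: [0.9, 0.6, -0.4]
opening: 0.792
```

Run:
```python
from h import *
go((.60,-.2,.2),(.62,-.24,.2))
snap('scene','s2.png')
```

```text
t 7.43 pos [0.6296 0.0937 0.1347] F [ 0.9  0.6 -0.4] op 0.792
(0.6, -0.2, 0.2) -> [  2.91 -29.39  -6.46] ang [-0.002 -0.005 -0.003]
(0.62, -0.24, 0.2) -> [  0.9  -33.39  -6.47] ang [-0.002 -0.005 -0.003]
```

Next I look at the pulley from (0.66, -0.25).

Request:
move_arm --linear '[[1, -4, -3], [1, -8, -6], [1, -12, -6.5], [1, -16, -6.5], [0, -20, -6.5], [0, -24, -6.5], [-1, -28, -6.5], [-3, -32, -6.5], [-3, -35, -6.5], [-3, -35, -6.5], [-3, -35, -6.5], [-3, -35, -6.5]]' --angular '[[0, -0.005, 0], [0, -0.005, 0], [0, -0.005, 0], [0, -0.005, 0], [0, -0.005, 0], [0, -0.005, 0], [0, -0.005, 0], [0, -0.005, 0], [0, -0.005, 0], [0, -0.005, 0], [0, -0.005, 0], [0, -0.005, 0]]' --fingers '[-1, -1, -1, -1, -1, -1, -1, -1, -1, -1, -1, -1]'

```text
time_s: 8.48
position: [0.6636, -0.2558, 0.2105]
tcp_rot: [[-1.0, 0.003, 0.017], [0.003, 1.0, -0.001], [-0.017, -0.001, -1.0]]
force: [-0.5, -0.1, -0.4]
opening: 0.998
```

Run:
```python
from h import *
go((.63,-.285,.2))
snap('wrist','w3.png')
a=cv2.imread('pics/w3.png')[:260]
b=cv2.imread('pics/s2.png')[200:300,300:460]
cv2.imwrite('pics/c3.png',np.vstack([a,cv2.resize(b,(480,300),interpolation=2)[:,:].copy() if 0 else cv2.copyMakeBorder(cv2.resize(b,(480,300),interpolation=2),0,0,0,160,0)]))
```

```text
t 8.48 pos [ 0.6636 -0.2558  0.2105] F [-0.5 -0.1 -0.4] op 0.998
(0.63, -0.285, 0.2) -> [ 3.37 -2.93  0.99] ang [-0.001  0.017 -0.003]
```

View pics/c3.png

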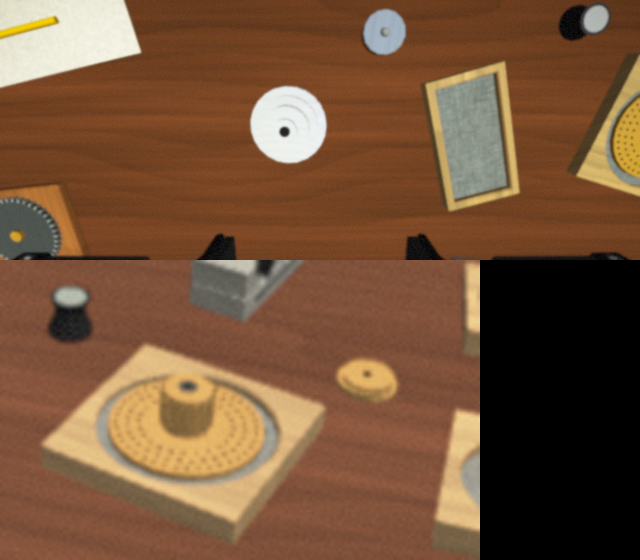

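The plate lies flat in its recess with a felt ring all round. The pulley disc is centred at (288.5,124.5) and its hub hole is at (284.5,131). The vice block's outer corners are (424,83), (503,63), (519,192) and (450,210).

Run:
```python
from h import *
np.set_printoptions(precision=4,suppress=True)
print(world('w3',[(288.5,124.5),(284.5,131)],[.012,.054]))
q=world('w3',[(424,83),(503,63),(519,192),(450,210)],.02);print(q,q.mean(0))
for e in (q[2]-q[1],q[3]-q[0]): print(np.degrees(np.arctan2(e[1],e[0])),np.linalg.norm(e))
```

```text
[[ 0.6231 -0.2891  0.012 ]
 [ 0.6234 -0.289   0.054 ]]
[[ 0.5831 -0.1577  0.02  ]
 [ 0.5648 -0.0844  0.02  ]
 [ 0.6931 -0.0471  0.02  ]
 [ 0.7132 -0.1183  0.02  ]] [ 0.6385 -0.1019  0.02  ]
16.21098757047811 0.1335911476144304
16.85594108196484 0.1359229771540142
```

Request:
move_arm --linear '[[2.5, -2, 2], [4.3, -3.3, 4], [4.35, -3.3, 8], [4.35, -3.3, 12], [4.35, -3.3, 14.5], [4.35, -3.3, 16.2], [4.35, -3.3, 17.2], [4.35, -3.3, 17.7], [4.35, -3.3, 17.7], [4.35, -3.3, 17.7], [4.35, -3.3, 17.7]]' --angular '[[0, 0.017, 0], [0, 0.017, 0], [0, 0.017, 0], [0, 0.017, 0], [0, 0.017, 0], [0, 0.017, 0], [0, 0.017, 0], [0, 0.017, 0], [0, 0.017, 0], [0, 0.017, 0], [0, 0.017, 0]]' --fingers '[-1, -1, -0.5, -0.5, -0.5, -0.5, -0.5, -0.5, -0.5, -0.5, -0.5]'

```text
time_s: 9.45
position: [0.6243, -0.2881, 0.0348]
tcp_rot: [[-1.0, 0.001, 0.003], [0.001, 1.0, -0.003], [-0.003, -0.003, -1.0]]
force: [-0.3, -0.1, 0.4]
opening: 0.749
```

Request:
move_arm --linear '[[0.1, -0.1, 0.25], [0.1, -0.1, 0.25], [0.1, -0.1, 0.25], [0.1, -0.1, 0.25], [0.1, -0.1, 0.25], [0.1, -0.1, 0.25], [0.1, -0.1, 0.25], [0.1, -0.1, 0.25], [0.1, -0.1, 0.25], [0.1, -0.1, 0.25], [0.1, -0.1, 0.25]]' --angular '[[0, 0, 0], [0, 0, 0], [0, 0, 0], [0, 0, 0], [0, 0, 0], [0, 0, 0], [0, 0, 0], [0, 0, 0], [0, 0, 0], [0, 0, 0], [0, 0, 0]]' --fingers '[-0.5, -0.5, -0.5, 1, 1, 1, 1, 1, 1, 1, 1]'

```text
time_s: 10.37
position: [0.6232, -0.2889, 0.0323]
tcp_rot: [[-1.0, 0.001, 0.002], [0.001, 1.0, -0.002], [-0.002, -0.002, -1.0]]
force: [0.3, -0.1, 1.5]
opening: 0.496
```

Request:
move_arm --linear '[[0, 0, -1], [0, 0, -3], [0, 0, -6], [0, 0, -9], [0, 0, -11], [0, 3, -12], [0, 6, -12], [0, 10, -12], [0, 14, -12], [0, 18, -12], [0, 22, -12], [0, 26, -12]]' --angular '[[0, 0, 0], [0, 0, 0], [0, 0, 0], [0, 0, 0], [0, 0, 0], [0, 0, 0], [0, 0, 0], [0, 0, 0], [0, 0, 0], [0, 0, 0], [0, 0, 0], [0, 0, 0]]' --fingers '[1, 1, 1, 1, 1, 1, 1, 1, 1, 1, 1, 1]'

```text
time_s: 11.37
position: [0.6226, -0.0269, 0.1518]
tcp_rot: [[-1.0, 0.001, 0.002], [0.001, 1.0, -0.002], [-0.002, -0.002, -1.0]]
force: [0.5, -0.2, -2.3]
opening: 0.503
```

Run:
```python
from h import *
np.set_printoptions(precision=4,suppress=True)
# pulley block: recess centre from two fixed cameras' first pictures and wrist view
print(world('scene0',(481,277),.015),world('side0',(308,140),.015))
go((.631,.302,.11))
```

```text
[[0.6348 0.3045 0.015 ]] [[0.6381 0.3005 0.015 ]]
t 11.37 pos [ 0.6226 -0.0269  0.1518] F [ 0.5 -0.2 -2.3] op 0.503
(0.631, 0.302, 0.11) -> [-0.79 32.9   4.1 ] ang [-0.002  0.002 -0.001]
```

Request:
move_arm --linear '[[0, 3.5, 0], [-0.2, 7.5, 0], [-0.4, 11.5, 0], [-0.5, 15.5, 0], [-0.6, 19.5, 0], [-0.8, 23.5, 0], [-0.8, 27.5, 0], [-0.9, 30.5, 0], [-0.9, 32.5, 1], [-0.9, 32.9, 3], [-0.9, 32.9, 4], [-0.9, 32.9, 4]]' --angular '[[0, 0, 0], [0, 0, 0], [0, 0, 0], [0, 0, 0], [0, 0, 0], [0, 0, 0], [0, 0, 0], [0, 0, 0], [0, 0, 0], [0, 0, 0], [0, 0, 0], [0, 0, 0]]' --fingers '[1, 1, 1, 1, 1, 1, 1, 1, 1, 1, 1, 1]'

```text
time_s: 12.37
position: [0.6291, 0.3011, 0.1075]
tcp_rot: [[-1.0, 0.0, -0.006], [0.0, 1.0, -0.005], [0.006, -0.005, -1.0]]
force: [-0.1, -1.9, -4.5]
opening: 0.497
```

Run:
```python
from h import *
go((.632,.302,.06),(.632,.302,.0425))
c=snap('scene','s3.png');snap('side','d3.png')
a=cv2.imread('pics/s3.png')[210:310,420:550];b=cv2.imread('pics/d3.png')[90:170,256:360]
cv2.imwrite('pics/c4.png',np.vstack([cv2.resize(a,(520,300),interpolation=2),cv2.resize(b,(520,300),interpolation=2)]))
```

```text
t 12.37 pos [0.6291 0.3011 0.1075] F [-0.1 -1.9 -4.5] op 0.497
(0.632, 0.302, 0.06) -> [-0.32  0.11  4.75] ang [-0.005 -0.006 -0.   ]
(0.632, 0.302, 0.0425) -> [-0.33  0.12  6.5 ] ang [-0.005 -0.006 -0.   ]
```

View pics/c4.png

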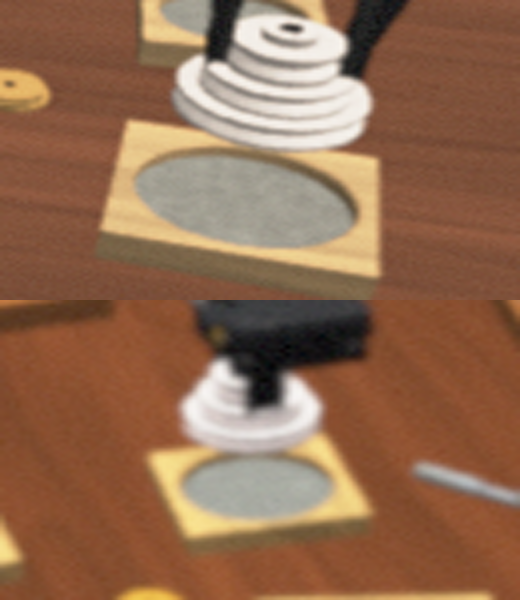

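Run:
```python
from h import *
np.set_printoptions(precision=4,suppress=True)
print(world('scene0',(481.5,276),.02),world('side0',(256+258/5,90+187/3.75),.02),world('w1',(365,259),.02))
for f in('scene0','side0'):
    d=np.load('pics/'+f+'.npz');K=np.array([[d['fx'],0,d['cx']],[0,d['fy'],d['cy']],[0,0,1.]])
    V=d['view'];P=np.array([[.6291,.3011,.0845],[.6291,.3011,.02],[.635,.3025,.02]])
    print(f,cv2.projectPoints(P,cv2.Rodrigues(V[:3,:3])[0],V[:3,3],K,np.array([float(d['k1']),0,0,0]))[0].reshape(-1,2))
```

```text
[[0.6383 0.3043 0.02  ]] [[0.6351 0.2953 0.02  ]] [[0.6291 0.301  0.02  ]]
scene0 [[486.5341 241.9106]
 [479.4164 272.3411]
 [480.3441 274.5993]]
side0 [[304.6806 120.824 ]
 [305.0184 139.1353]
 [306.7737 138.4572]]
```

Request:
move_arm --linear '[[-0.35, 0.25, 1.5], [-0.35, 0.25, 3.2], [-0.35, 0.25, 4.6], [-0.35, 0.25, 5.4], [-0.35, 0.25, 5.9], [-0.35, 0.25, 6.3], [-0.35, 0.25, 6.45], [-0.35, 0.25, 6.5], [-0.35, 0.25, 6.5], [-0.35, 0.25, 6.5]]' --angular '[[-0.005, -0.006, 0], [-0.005, -0.006, 0], [-0.005, -0.006, 0], [-0.005, -0.006, 0], [-0.005, -0.006, 0], [-0.005, -0.006, 0], [-0.005, -0.006, 0], [-0.005, -0.006, 0], [-0.005, -0.006, 0], [-0.005, -0.006, 0]]' --fingers '[1, 1, 1, 1, 1, 1, 1, 1, 1, 1]'

```text
time_s: 13.3
position: [0.6356, 0.3033, 0.0461]
tcp_rot: [[-1.0, 0.002, 0.007], [0.002, 1.0, 0.002], [-0.007, 0.002, -1.0]]
force: [-0.5, -1.4, -3.2]
opening: 0.501
```

Request:
move_arm --linear '[[0.2, 0, 0.15], [0.2, 0, 0.25], [0.2, 0, 0.3], [0.2, 0, 0.35], [0.2, 0, 0.35]]' --angular '[[0.002, 0.007, 0], [0.002, 0.007, 0], [0.002, 0.007, 0], [0.002, 0.007, 0], [0.002, 0.007, 0]]' --fingers '[1, 1, 1, 1, 1]'

```text
time_s: 13.72
position: [0.6335, 0.3032, 0.0425]
tcp_rot: [[-1.0, 0.002, -0.0], [0.002, 1.0, -0.0], [0.0, -0.0, -1.0]]
force: [-0.3, 0.7, -3.9]
opening: 0.494
```

Request:
move_arm --linear '[[0, 0, 0.04], [0, 0, 0.08], [0, 0, 0.1], [0, 0, 0.1]]' --angular '[[0, 0, 0], [0, 0, 0], [0, 0, 0], [0, 0, 0]]' --fingers '[1, 1, 1, 1]'

```text
time_s: 14.05
position: [0.6335, 0.3033, 0.0422]
tcp_rot: [[-1.0, 0.002, -0.0], [0.002, 1.0, -0.0], [0.0, -0.0, -1.0]]
force: [-1.9, -0.0, 3.6]
opening: 0.497
```

Request:
move_arm --linear '[[0, 0, 0], [0, 0, 0], [0, 0, 0], [0, 0, 0], [0, 0, 0], [0, 0, -2], [0, 0, -5], [0, 0, -9], [0, -2, -13], [0, -5, -14], [0, -8, -14], [0, -12, -14]]' --angular '[[0, 0, 0], [0, 0, 0], [0, 0, 0], [0, 0, 0], [0, 0, 0], [0, 0, 0], [0, 0, 0], [0, 0, 0], [0, 0, 0], [0, 0, 0], [0, 0, 0], [0, 0, 0]]' --fingers '[-0.2, -0.3, -0.4, -0.6, -0.8, -1, -1, -1, -1, -1, -1, -1]'

```text
time_s: 15.05
position: [0.6343, 0.1842, 0.1846]
tcp_rot: [[-1.0, -0.001, 0.005], [-0.001, 1.0, 0.001], [-0.005, 0.001, -1.0]]
force: [-0.2, -0.2, -0.8]
opening: 0.997
```

Run:
```python
from h import *
go((.45,-.2,.2),(.46,-.28,.19))
snap('scene','s4.png')
```

```text
t 15.05 pos [0.6343 0.1842 0.1846] F [-0.2 -0.2 -0.8] op 0.997
(0.45, -0.2, 0.2) -> [ 18.45 -38.4   -1.68] ang [0.001 0.005 0.001]
(0.46, -0.28, 0.19) -> [ 17.46 -46.4   -0.68] ang [0.001 0.005 0.001]
```

Request:
move_arm --linear '[[1, -4, -1], [2.5, -8, -1], [4, -12, -1], [5.5, -16, -1], [7.5, -19.5, -1], [9.5, -23, -1], [11.5, -26.5, -1], [13, -30, -1], [14.5, -34, -1], [16, -38, -1], [17, -42, -1], [17.5, -45, -1]]' --angular '[[0, 0.005, 0], [0, 0.005, 0], [0, 0.005, 0], [0, 0.005, 0], [0, 0.005, 0], [0, 0.005, 0], [0, 0.005, 0], [0, 0.005, 0], [0, 0.005, 0], [0, 0.005, 0], [0, 0.005, 0], [0, 0.005, 0]]' --fingers '[-1, -1, -1, -1, -1, -1, -1, -1, -1, -1, -1, -1]'

```text
time_s: 16.1
position: [0.4554, -0.2767, 0.1962]
tcp_rot: [[-1.0, 0.006, -0.004], [0.006, 1.0, -0.007], [0.004, -0.007, -1.0]]
force: [0.3, -0.0, 0.0]
opening: 0.999
```

Request:
move_arm --linear '[[0, -1.5, 0], [0, -1.5, 0], [0, -1.5, 0], [0, -1.5, 0]]' --angular '[[0, 0, 0], [0, 0, 0], [0, 0, 0], [0, 0, 0]]' --fingers '[-1, -1, -1, -1]'

```text
time_s: 16.43
position: [0.455, -0.2905, 0.196]
tcp_rot: [[-1.0, 0.006, -0.005], [0.006, 1.0, -0.005], [0.005, -0.005, -1.0]]
force: [-0.5, 0.2, 0.5]
opening: 1.0
```

Run:
```python
from h import *
go((.426,-.294,.09),(.426,-.294,.0145))
snap('wrist','w4.png')
a=cv2.imread('pics/w4.png')[:250]
b=cv2.imread('pics/s4.png')[160:310,420:550]
cv2.imwrite('pics/c5.png',np.vstack([a,cv2.copyMakeBorder(cv2.resize(b,(303,350),interpolation=2),0,0,0,337,0)]))
```

```text
t 16.43 pos [ 0.455  -0.2905  0.196 ] F [-0.5  0.2  0.5] op 1.0
(0.426, -0.294, 0.09) -> [ 2.85 -0.31 10.62] ang [-0.005 -0.005 -0.006]
(0.426, -0.294, 0.0145) -> [ 2.81 -0.27 18.17] ang [-0.005 -0.005 -0.006]
```

View pics/c5.png

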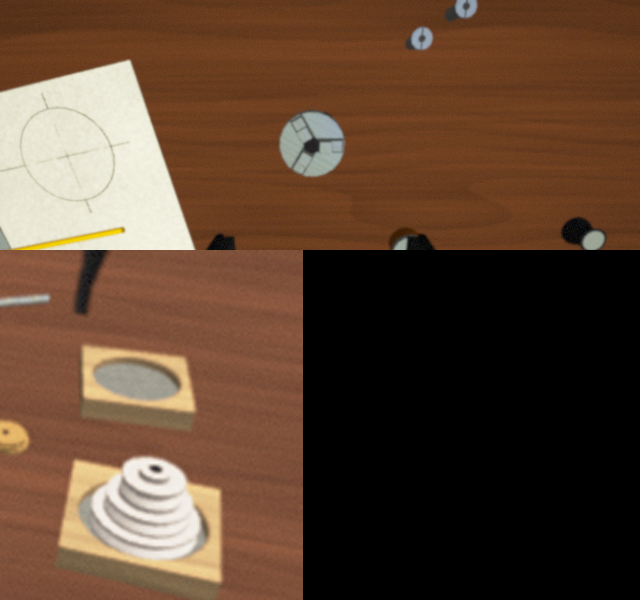

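The pulley sits within its recess; I will check later that it lies flat. The chuck face is centred at (312,144).

Run:
```python
from h import *
print(world('w4',[(312,144.3)],.04))
```

```text
[[ 0.42351133 -0.29976344  0.04      ]]
```

Request:
move_arm --linear '[[2, -0.5, 3], [3.05, -0.7, 6], [3.05, -0.7, 10], [3.05, -0.7, 13.5], [3.05, -0.7, 16], [3.05, -0.7, 17.3], [3.05, -0.7, 18], [3.05, -0.7, 18.1], [3.05, -0.7, 18.1], [3.05, -0.7, 18.1], [3.05, -0.7, 18.1], [3.05, -0.7, 18.1]]' --angular '[[-0.005, -0.005, -0.006], [-0.005, -0.005, -0.006], [-0.005, -0.005, -0.006], [-0.005, -0.005, -0.006], [-0.005, -0.005, -0.006], [-0.005, -0.005, -0.006], [-0.005, -0.005, -0.006], [-0.005, -0.005, -0.006], [-0.005, -0.005, -0.006], [-0.005, -0.005, -0.006], [-0.005, -0.005, -0.006], [-0.005, -0.005, -0.006]]' --fingers '[-1, -1, -1, -1, -1, -1, -1, -1, -1, 1, 1, 1]'

```text
time_s: 17.48
position: [0.4244, -0.2984, 0.0164]
tcp_rot: [[-1.0, -0.002, 0.001], [-0.002, 1.0, -0.002], [-0.001, -0.002, -1.0]]
force: [0.3, 0.3, 1.1]
opening: 0.855
```

Request:
move_arm --linear '[[0, 0, 0], [0, 0, 0], [0, 0, 0], [0, 0, 0], [0, 0, 0]]' --angular '[[0, 0, 0], [0, 0, 0], [0, 0, 0], [0, 0, 0], [0, 0, 0]]' --fingers '[1, 1, 1, 1, 1]'

```text
time_s: 17.9
position: [0.4248, -0.2991, 0.0171]
tcp_rot: [[-1.0, -0.002, 0.003], [-0.002, 1.0, -0.004], [-0.003, -0.004, -1.0]]
force: [-1.0, -1.0, 5.8]
opening: 0.68
```

Request:
move_arm --linear '[[0, 0, 0], [0, 0, -1], [0, 0, -3], [0, 0, -6], [0, 0, -9], [0, 2, -12], [-1, 5, -13], [-2, 9, -13], [-2.5, 13, -13], [-3, 17, -13], [-3, 21, -13], [-3, 25, -13]]' --angular '[[0, 0, 0], [0, 0, 0], [0, 0, 0], [0, 0, 0], [0, 0, 0], [0, 0, 0], [0, 0, 0], [0, 0, 0], [0, 0, 0], [0, 0, 0], [0, 0, 0], [0, 0, 0]]' --fingers '[1, 1, 1, 1, 1, 1, 1, 1, 1, 1, 1, 1]'

```text
time_s: 18.9
position: [0.4524, -0.0462, 0.1458]
tcp_rot: [[-1.0, -0.001, -0.0], [-0.001, 1.0, -0.002], [0.0, -0.002, -1.0]]
force: [-0.0, 0.5, -6.5]
opening: 0.683
```

Run:
```python
from h import *
go((.433,.3035,.14),(.433,.3035,.10))
```

```text
t 18.9 pos [ 0.4524 -0.0462  0.1458] F [-0.   0.5 -6.5] op 0.683
(0.433, 0.3035, 0.14) -> [ 1.91 34.98  0.5 ] ang [-0.002 -0.     0.001]
(0.433, 0.3035, 0.1) -> [ 1.91 34.98  4.5 ] ang [-0.002 -0.     0.001]
```

Request:
move_arm --linear '[[0, 4, 0], [0, 8, 0], [0.2, 12, 0], [0.5, 16, 0], [0.8, 20, 0], [1.1, 24, 0], [1.5, 28, 0], [1.8, 31.5, 0], [1.9, 33.8, 1], [1.9, 35, 3], [1.9, 35, 4.5], [1.9, 35, 4.5]]' --angular '[[0, 0, 0], [0, 0, 0], [0, 0, 0], [0, 0, 0], [0, 0, 0], [0, 0, 0], [0, 0, 0], [0, 0, 0], [0, 0, 0], [0, 0, 0], [0, 0, 0], [0, 0, 0]]' --fingers '[1, 1, 1, 1, 1, 1, 1, 1, 1, 1, 1, 1]'

```text
time_s: 19.9
position: [0.429, 0.3031, 0.0967]
tcp_rot: [[-1.0, -0.003, -0.009], [-0.003, 1.0, -0.006], [0.009, -0.006, -1.0]]
force: [-2.2, -1.5, -7.5]
opening: 0.682
```

Request:
move_arm --linear '[[0, 0, 0], [0, 0, 0]]' --angular '[[0, 0, 0], [0, 0, 0]]' --fingers '[1, 1]'

```text
time_s: 20.07
position: [0.4274, 0.3023, 0.0962]
tcp_rot: [[-1.0, -0.003, -0.013], [-0.003, 1.0, -0.008], [0.013, -0.008, -1.0]]
force: [-0.8, -0.4, -8.0]
opening: 0.682
```

Run:
```python
from h import *
go((.433,.3035,.0275))
c=snap('scene','s5.png');snap('side','d5.png')
a=cv2.imread('pics/s5.png')[150:250,420:550];b=cv2.imread('pics/d5.png')[100:180,188:292]
cv2.imwrite('pics/c6.png',np.vstack([cv2.resize(a,(520,300),interpolation=2),cv2.resize(b,(520,300),interpolation=2)]))
for f in('scene0','side0'):
    d=np.load('pics/'+f+'.npz');K=np.array([[d['fx'],0,d['cx']],[0,d['fy'],d['cy']],[0,0,1.]])
    V=d['view'];p=read_state()['position'];P=np.array([[p[0],p[1],p[2]+.023],[p[0],p[1],.02]])
    print(f,cv2.projectPoints(P,cv2.Rodrigues(V[:3,:3])[0],V[:3,3],K,np.array([float(d['k1']),0,0,0]))[0].reshape(-1,2))
```

```text
t 20.07 pos [0.4274 0.3023 0.0962] F [-0.8 -0.4 -8. ] op 0.682
(0.433, 0.3035, 0.0275) -> [-0.65  0.18  6.86] ang [-0.008 -0.013  0.003]
scene0 [[487.29599198 171.01776295]
 [478.08304706 213.7884369 ]]
side0 [[233.53868663 123.75185724]
 [237.97242764 153.00209136]]
```

View pics/c6.png

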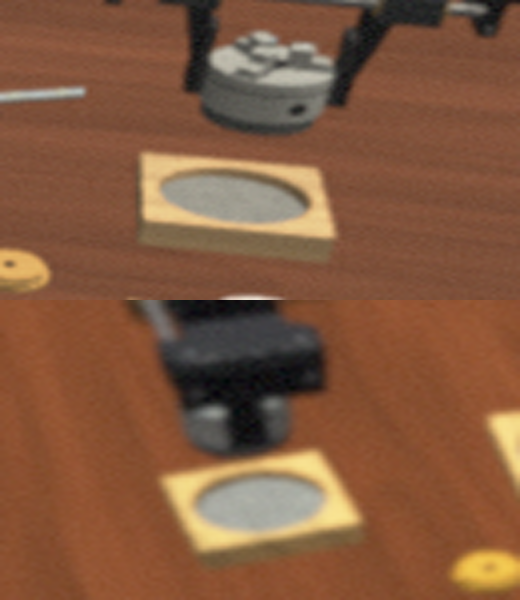

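Request:
move_arm --linear '[[-0.5, 0.2, 1], [-0.5, 0.2, 2.5], [-0.5, 0.2, 4], [-0.5, 0.2, 5], [-0.5, 0.2, 5.7], [-0.5, 0.2, 6.2], [-0.5, 0.2, 6.4], [-0.5, 0.2, 6.4], [-0.5, 0.2, 6.4], [-0.5, 0.2, 6.4]]' --angular '[[-0.008, -0.013, 0], [-0.008, -0.013, 0], [-0.008, -0.013, 0], [-0.008, -0.013, 0], [-0.008, -0.013, 0], [-0.008, -0.013, 0], [-0.008, -0.013, 0], [-0.008, -0.013, 0], [-0.008, -0.013, 0], [-0.008, -0.013, 0]]' --fingers '[1, 1, 1, 1, 1, 1, 1, 1, 1, 1]'

```text
time_s: 21.0
position: [0.434, 0.3045, 0.0337]
tcp_rot: [[-1.0, -0.002, 0.005], [-0.002, 1.0, 0.002], [-0.005, 0.002, -1.0]]
force: [-0.2, 0.4, -7.2]
opening: 0.684
```

Request:
move_arm --linear '[[0.2, 0, 0.2], [0.2, 0, 0.4], [0.2, 0, 0.5], [0.2, 0, 0.56], [0.2, 0, 0.6], [0.2, 0, 0.64], [0.2, 0, 0.68], [0.2, 0, 0.68]]' --angular '[[0.002, 0.005, 0], [0.002, 0.005, 0], [0.002, 0.005, 0], [0.002, 0.005, 0], [0.002, 0.005, 0], [0.002, 0.005, 0], [0.002, 0.005, 0], [0.002, 0.005, 0]]' --fingers '[1, 1, 1, 1, 1, 1, 1, 1]'

```text
time_s: 21.67
position: [0.432, 0.3045, 0.0272]
tcp_rot: [[-1.0, -0.002, 0.0], [-0.002, 1.0, 0.0], [-0.0, 0.0, -1.0]]
force: [-1.2, -0.4, -2.5]
opening: 0.684
```

Request:
move_arm --linear '[[0, 0, 0.04], [0, 0, 0.06], [0, 0, 0.06], [0, 0, 0.06], [0, 0, 0.06], [0, 0, 0.06], [0, 0, 0.06], [0, 0, -2], [0, 0, -5], [0, 0, -9], [0, -2, -13], [0, -5, -14]]' --angular '[[0, 0, 0], [0, 0, 0], [0, 0, 0], [0, 0, 0], [0, 0, 0], [0, 0, 0], [0, 0, 0], [0, 0, 0], [0, 0, 0], [0, 0, 0], [0, 0, 0], [0, 0, 0]]' --fingers '[1, 1, 0, -0.5, -0.8, -1, -1, -1, -1, -1, -1, -1]'

```text
time_s: 22.67
position: [0.4357, 0.257, 0.1721]
tcp_rot: [[-1.0, -0.006, 0.011], [-0.006, 1.0, 0.005], [-0.011, 0.005, -1.0]]
force: [1.0, -0.0, 0.6]
opening: 1.001
```

Run:
```python
from h import *
snap('scene','s6.png')
go((.455,.095,.2))
```

```text
t 22.72 pos [0.4347 0.2511 0.1721] F [-1.5 -2.8  0.5] op 0.999
(0.455, 0.095, 0.2) -> [ -2.   -15.62  -2.76] ang [-0.001  0.009  0.004]
```

Request:
move_arm --linear '[[-0.5, -4, -1], [-1, -8, -2], [-1.5, -12, -2.7], [-2, -15.6, -2.7], [-2, -15.6, -2.7], [-2, -15.6, -2.7], [-2, -15.6, -2.7], [-2, -15.6, -2.7]]' --angular '[[0, 0.009, 0.07], [0, 0.009, 0.15], [0, 0.009, 0.23], [0, 0.009, 0.29], [0, 0.009, 0.29], [0, 0.009, 0.29], [0, 0.009, 0.29], [0, 0.009, 0.29]]' --fingers '[-1, -1, -1, -1, -1, -1, -1, -1]'

```text
time_s: 23.38
position: [0.4544, 0.0962, 0.199]
tcp_rot: [[-0.96, 0.281, -0.001], [0.281, 0.96, 0.001], [0.002, 0.001, -1.0]]
force: [0.1, 0.2, -0.1]
opening: 0.998
```

Run:
```python
from h import *
go((.43,.1,.1),yaw=163.3)
snap('wrist','w5.png')
a=cv2.resize(cv2.imread('pics/w5.png')[20:250,180:460],None,fx=2,fy=2,interpolation=2)
b=cv2.resize(cv2.imread('pics/s6.png')[150:310,420:540],(240,320),interpolation=2)
b=cv2.copyMakeBorder(b,0,140,0,0,0)
cv2.imwrite('pics/c7.png',np.hstack([a,b]))
```

```text
t 23.38 pos [0.4544 0.0962 0.199 ] F [ 0.1  0.2 -0.1] op 0.998
(0.43, 0.1, 0.1) -> [ 2.43 -0.33  9.91] ang [ 0.001 -0.002  0.007]
```

View pics/c7.png

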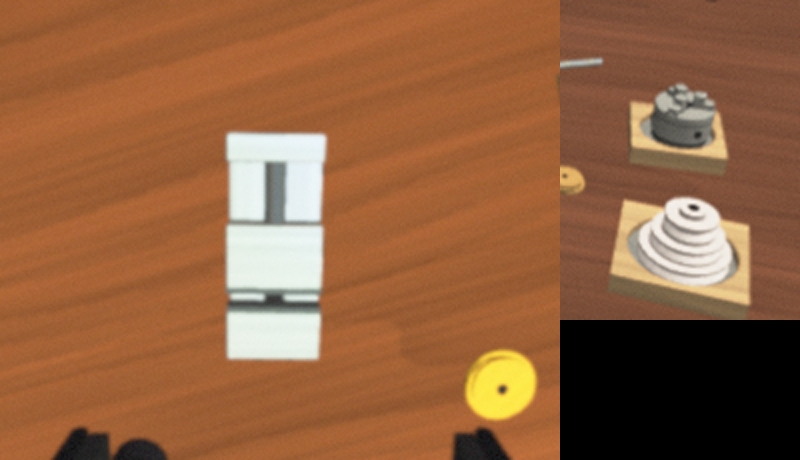

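Chuck and pulley both stand in their recesses. In the wrist crop the vice is nearly in line with the tool, with the moving jaw centred at full-image (317.5,148.5).

Run:
```python
from h import *
q=world('w5',[(180+275/2,20+257/2),(180+276.7/2,20+147/2),(180+273.7/2,20+335/2)],[.04,.036,.04]);print(q)
e=q[2]-q[1];y=np.degrees(np.arctan2(e[1],e[0]));print(y)
go((q[0][0],q[0][1],.015),yaw=180+y)
```

```text
[[0.42818567 0.09997991 0.04      ]
 [0.3816839  0.11449484 0.036     ]
 [0.46388579 0.08876924 0.04      ]]
-17.377837338490178
t 23.43 pos [0.4544 0.0965 0.199 ] F [-0.4  0.1  0.2] op 0.998
(np.float64(0.42818567291751475), np.float64(0.0999799050039636), 0.015) -> [ 2.59 -0.41 18.41] ang [ 0.001 -0.001  0.02 ]
```

Request:
move_arm --linear '[[1.5, -0.3, 3], [2.6, -0.4, 6], [2.6, -0.4, 10], [2.6, -0.4, 13.5], [2.6, -0.4, 16], [2.6, -0.4, 17.5], [2.6, -0.4, 18.3], [2.6, -0.4, 18.4], [2.6, -0.4, 18.4], [2.6, -0.4, 18.4], [2.6, -0.4, 18.4], [2.6, -0.4, 18.4]]' --angular '[[0, 0, 0.018], [0, 0, 0.018], [0, 0, 0.018], [0, 0, 0.018], [0, 0, 0.018], [0, 0, 0.018], [0, 0, 0.018], [0, 0, 0.018], [0, 0, 0.018], [0, 0, 0.018], [0, 0, 0.018], [0, 0, 0.018]]' --fingers '[-1, -1, -1, -1, -1, -1, -1, -1, -1, 1, 1, 1]'

```text
time_s: 24.43
position: [0.4289, 0.1002, 0.0161]
tcp_rot: [[-0.955, 0.297, 0.001], [0.297, 0.955, 0.001], [-0.001, 0.001, -1.0]]
force: [-0.1, 0.2, -0.3]
opening: 0.85
```

Request:
move_arm --linear '[[0, 0, 0], [0, 0, 0], [0, 0, 0], [0, 0, 0], [0, 0, 0], [0, 0, 0]]' --angular '[[0, 0, 0], [0, 0, 0], [0, 0, 0], [0, 0, 0], [0, 0, 0], [0, 0, 0]]' --fingers '[1, 1, 1, 1, 1, 1]'

```text
time_s: 24.93
position: [0.4289, 0.1002, 0.0162]
tcp_rot: [[-0.955, 0.297, 0.001], [0.297, 0.955, 0.001], [-0.001, 0.001, -1.0]]
force: [0.4, 1.1, 2.4]
opening: 0.505
```

Request:
move_arm --linear '[[0, 0, 0], [0, 0, 0], [0, 0, -1], [0, 0, -3], [0, 0, -6], [0, 0, -9], [0, 0, -11], [0, 0, -12], [0, 0, -12], [0, 0, -12]]' --angular '[[0, 0, 0], [0, 0, 0], [0, 0, 0], [0, 0, 0], [0, 0, 0], [0, 0, 0], [0, 0, 0], [0, 0, 0], [0, 0, 0], [0, 0, 0]]' --fingers '[1, 1, 1, 1, 1, 1, 1, 1, 1, 1]'

```text
time_s: 25.77
position: [0.4282, 0.1001, 0.136]
tcp_rot: [[-0.955, 0.297, 0.001], [0.297, 0.955, 0.001], [-0.001, 0.001, -1.0]]
force: [-0.1, -0.4, -5.9]
opening: 0.505
```

Run:
```python
from h import *
go((.642,-.101,.136),(.642,-.101,.09),yaw=196.5)
```

```text
t 25.77 pos [0.4282 0.1001 0.136 ] F [-0.1 -0.4 -5.9] op 0.505
(0.642, -0.101, 0.136) -> [-26.39 -12.84  -0.  ] ang [ 0.001  0.001 -0.59 ]
(0.642, -0.101, 0.09) -> [-26.39 -12.85   4.6 ] ang [ 0.001  0.001 -0.59 ]
```

Request:
move_arm --linear '[[-3, -1.5, 0], [-6, -3, 0], [-9, -4.5, 0], [-12, -6, 0], [-15, -7.5, 0], [-18, -9, 0], [-21, -10.5, 0], [-24, -11.8, 0], [-26, -12.6, 0], [-26.4, -12.8, 2], [-26.4, -12.8, 4], [-26.4, -12.8, 4.6]]' --angular '[[0, 0, -0.05], [0, 0, -0.11], [0, 0, -0.18], [0, 0, -0.25], [0, 0, -0.32], [0, 0, -0.39], [0, 0, -0.46], [0, 0, -0.53], [0, 0, -0.57], [0, 0, -0.59], [0, 0, -0.59], [0, 0, -0.59]]' --fingers '[1, 1, 1, 1, 1, 1, 1, 1, 1, 1, 1, 1]'

```text
time_s: 26.77
position: [0.6382, -0.0999, 0.0836]
tcp_rot: [[-0.959, -0.283, -0.01], [-0.283, 0.959, 0.005], [0.009, 0.008, -1.0]]
force: [-0.7, 0.2, -6.7]
opening: 0.503
```

Request:
move_arm --linear '[[0, 0, 0], [0, 0, 0]]' --angular '[[0, 0, 0], [0, 0, 0]]' --fingers '[1, 1]'

```text
time_s: 26.93
position: [0.6353, -0.0989, 0.0804]
tcp_rot: [[-0.959, -0.283, -0.018], [-0.283, 0.959, 0.007], [0.015, 0.012, -1.0]]
force: [-0.5, -0.1, -4.3]
opening: 0.503
```

Run:
```python
from h import *
go((.642,-.101,.033),yaw=196.5)
c=snap('scene','s7.png');snap('side','d7.png')
a=cv2.imread('pics/s7.png')[180:280,200:330];b=cv2.imread('pics/d7.png')[180:270,306:423]
cv2.imwrite('pics/c8.png',np.vstack([cv2.resize(a,(390,300),interpolation=2),cv2.resize(b,(390,300),interpolation=2)]))
```

```text
t 26.93 pos [ 0.6353 -0.0989  0.0804] F [-0.5 -0.1 -4.3] op 0.503
(0.642, -0.101, 0.033) -> [-0.66 -0.45  4.73] ang [ 0.012 -0.015 -0.001]
```

View pics/c8.png

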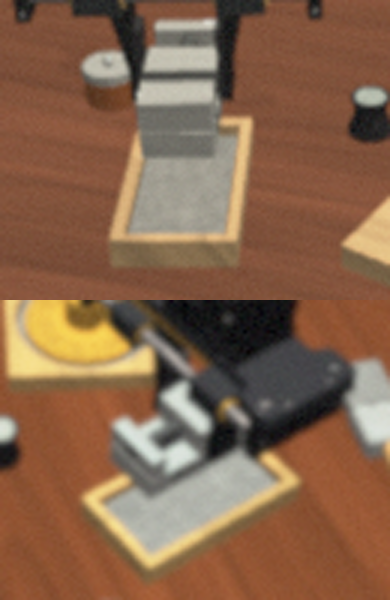

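The vice hangs over its block, parallel to it. I lower it in two steps.

Request:
move_arm --linear '[[-0.65, -0.4, 0.3], [-0.65, -0.4, 0.8], [-0.65, -0.4, 1.6], [-0.65, -0.4, 2.6], [-0.65, -0.4, 3.5], [-0.65, -0.4, 4.1], [-0.65, -0.4, 4.5], [-0.65, -0.4, 4.6], [-0.65, -0.4, 4.6], [-0.65, -0.4, 4.6]]' --angular '[[0.012, -0.015, 0], [0.012, -0.015, 0], [0.012, -0.015, 0], [0.012, -0.015, 0], [0.012, -0.015, 0], [0.012, -0.015, 0], [0.012, -0.015, 0], [0.012, -0.015, 0], [0.012, -0.015, 0], [0.012, -0.015, 0]]' --fingers '[1, 1, 1, 1, 1, 1, 1, 1, 1, 1]'

```text
time_s: 27.87
position: [0.645, -0.1014, 0.0373]
tcp_rot: [[-0.959, -0.284, 0.007], [-0.284, 0.959, -0.002], [-0.006, -0.004, -1.0]]
force: [0.3, 0.7, -5.3]
opening: 0.509
```

Run:
```python
from h import *
go((.642,-.101,.0262),yaw=196.5)
```

```text
t 27.87 pos [ 0.645  -0.1014  0.0373] F [ 0.3  0.7 -5.3] op 0.509
(0.642, -0.101, 0.0262) -> [0.29 0.13 1.1 ] ang [-0.004  0.006 -0.   ]
```

Request:
move_arm --linear '[[0.3, 0.1, 0.3], [0.3, 0.1, 0.5], [0.3, 0.1, 0.7], [0.3, 0.1, 0.85], [0.3, 0.1, 0.95], [0.3, 0.1, 1.02], [0.3, 0.1, 1.08], [0.3, 0.1, 1.1], [0.3, 0.1, 1.1]]' --angular '[[-0.004, 0.006, 0], [-0.004, 0.006, 0], [-0.004, 0.006, 0], [-0.004, 0.006, 0], [-0.004, 0.006, 0], [-0.004, 0.006, 0], [-0.004, 0.006, 0], [-0.004, 0.006, 0], [-0.004, 0.006, 0]]' --fingers '[1, 1, 1, 1, 1, 1, 1, 1, 1]'

```text
time_s: 28.62
position: [0.642, -0.1013, 0.0264]
tcp_rot: [[-0.959, -0.284, 0.0], [-0.284, 0.959, -0.0], [-0.0, -0.0, -1.0]]
force: [-0.0, -0.7, -4.5]
opening: 0.502
```

Request:
move_arm --linear '[[0, 0, 0.03], [0, 0, 0.06], [0, 0, 0.08], [0, 0, 0.08]]' --angular '[[0, 0, 0], [0, 0, 0], [0, 0, 0], [0, 0, 0]]' --fingers '[1, 1, 1, 1]'

```text
time_s: 28.95
position: [0.642, -0.1014, 0.0263]
tcp_rot: [[-0.959, -0.284, 0.0], [-0.284, 0.959, -0.0], [-0.0, -0.0, -1.0]]
force: [-1.7, 0.4, 0.7]
opening: 0.497
```

Request:
move_arm --linear '[[0, 0, 0], [0, 0, 0], [0, 0, 0], [0, 0, 0], [0, 0, 0], [0, 0, -1], [0, 0, -3], [0, 0, -6], [0, 0, -10], [0, 0, -14], [0, 0, -18], [0, 0, -20]]' --angular '[[0, 0, 0], [0, 0, 0], [0, 0, 0], [0, 0, 0], [0, 0, 0], [0, 0, 0], [0, 0, 0], [0, 0, 0], [0, 0, 0], [0, 0, 0], [0, 0, 0], [0, 0, 0]]' --fingers '[0, -0.3, -0.5, -0.8, -1, -1, -1, -1, -1, -1, -1, -1]'

```text
time_s: 29.95
position: [0.6443, -0.102, 0.2332]
tcp_rot: [[-0.959, -0.284, 0.01], [-0.284, 0.959, -0.003], [-0.008, -0.006, -1.0]]
force: [0.8, 0.1, 1.4]
opening: 0.997
```

Request:
move_arm --linear '[[2, 0, 0], [5, 0, -2], [9, 0, -4], [13, 0, -6], [16, 0, -7], [18, 0, -8], [18, 0, -8], [18, 0, -8], [18, 0, -8], [18, 0, -8]]' --angular '[[0, 0, 0], [0, 0, 0], [0, 0, 0], [0, 0, 0], [0, 0, 0], [0, 0, 0], [0, 0, 0], [0, 0, 0], [0, 0, 0], [0, 0, 0]]' --fingers '[-1, -1, -1, -1, -1, -1, -1, -1, -1, -1]'

```text
time_s: 30.78
position: [0.4718, -0.1526, 0.3113]
tcp_rot: [[-0.959, -0.284, 0.01], [-0.285, 0.959, -0.003], [-0.009, -0.006, -1.0]]
force: [0.8, 0.5, -0.2]
opening: 1.004
```

Run:
```python
from h import *
go((.5,0,.3))
snap('scene','s8.png');snap('side','d8.png')
a=cv2.imread('pics/s8.png')[150:310,220:540];b=cv2.imread('pics/d8.png')[110:290,210:430]
cv2.imwrite('pics/c9.png',np.hstack([cv2.resize(a,(480,240),interpolation=2)*0]) if 0 else cv2.resize(a,(800,400),interpolation=2))
cv2.imwrite('pics/c10.png',cv2.resize(b,None,fx=3,fy=3,interpolation=2))
```

```text
t 30.78 pos [ 0.4718 -0.1526  0.3113] F [ 0.8  0.5 -0.2] op 1.004
(0.5, 0, 0.3) -> [-7.03 13.83  1.11] ang [-0.005  0.009  0.288]
```

View pics/c9.png

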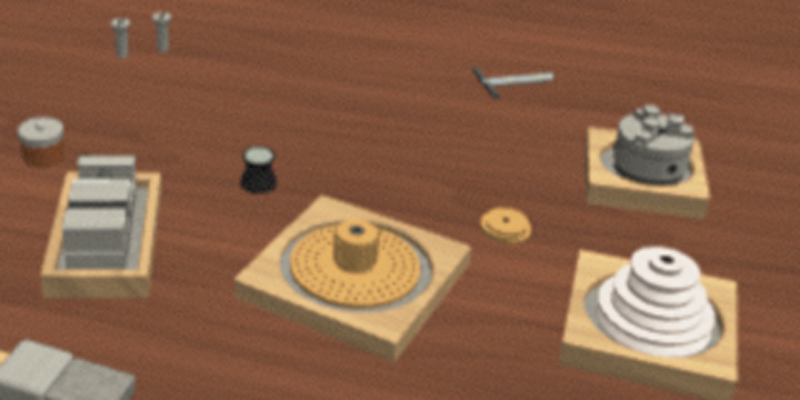

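View pics/c10.png

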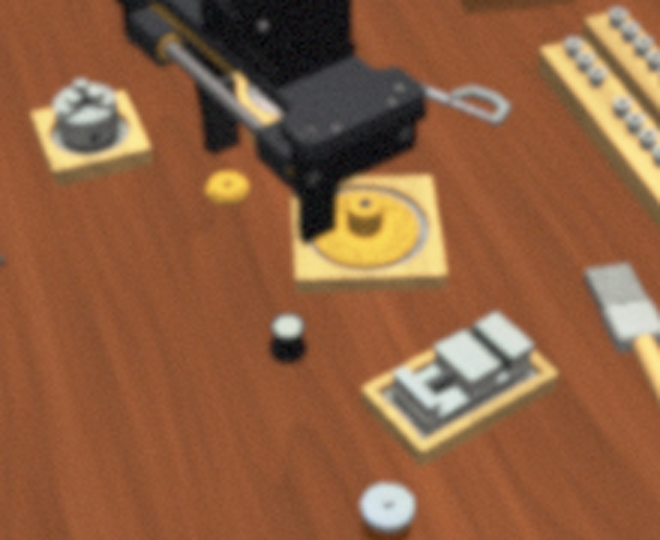

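All four are in their recesses in both views, and the loupe and pot are standing. The vice's margin on one side is hidden, so I take one overhead wrist view.

Run:
```python
from h import *
go((.72,.1,.30))
```

```text
t 30.88 pos [ 0.4717 -0.1525  0.3109] F [0.1 0.1 1. ] op 0.999
(0.72, 0.1, 0.3) -> [-30.99  17.13   1.24] ang [-0.004  0.008  0.289]
```

Request:
move_arm --linear '[[-4, 2, 0], [-8, 4, 0], [-12, 6.5, 0], [-16, 9, 0], [-20, 11, 0], [-24, 13.3, 0], [-28, 15.5, 0], [-31, 17, 1], [-31, 17, 1], [-31, 17, 1], [-31, 17, 1], [-31, 17, 1]]' --angular '[[0, 0, 0.05], [0, 0, 0.1], [0, 0, 0.15], [0, 0, 0.2], [0, 0, 0.25], [0, 0, 0.29], [0, 0, 0.29], [0, 0, 0.29], [0, 0, 0.29], [0, 0, 0.29], [0, 0, 0.29], [0, 0, 0.29]]' --fingers '[-1, -1, -1, -1, -1, -1, -1, -1, -1, -1, -1, -1]'

```text
time_s: 31.88
position: [0.72, 0.0989, 0.3012]
tcp_rot: [[-1.0, 0.001, 0.007], [0.001, 1.0, -0.003], [-0.007, -0.003, -1.0]]
force: [-0.3, -0.1, 0.5]
opening: 1.001
```

Run:
```python
from h import *
go((.72,.1,.30))
snap('wrist','w6.png')
a=cv2.imread('pics/w6.png')[:270,90:590]
cv2.imwrite('pics/c11.png',cv2.resize(a,(800,432),interpolation=2))
```

```text
t 31.88 pos [0.72   0.0989 0.3012] F [-0.3 -0.1  0.5] op 1.001
(0.72, 0.1, 0.3) -> [0.01 0.11 0.12] ang [-0.003  0.007 -0.001]
```

View pics/c11.png

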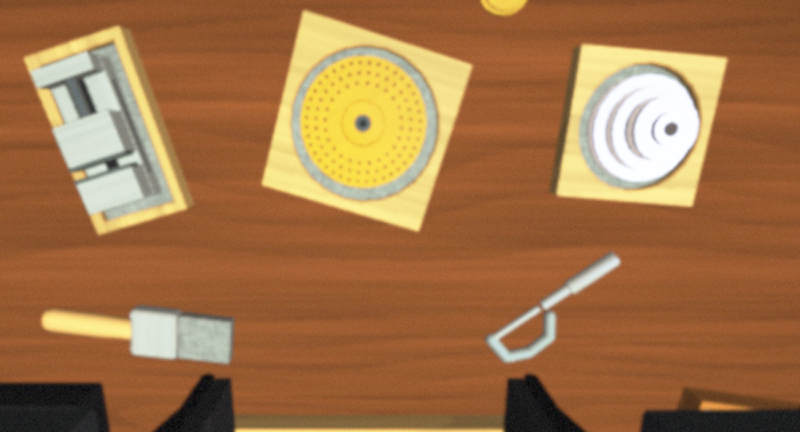

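Run:
```python
from h import *
np.set_printoptions(precision=4,suppress=True)
f=lambda c:[(90+u*.625,v*.625) for u,v in c]
q=world('w6',f([(78,185),(140,165),(148,200),(90,213)]),.05);print('fixed jaw',q,q.mean(0))
b=world('w6',f([(25,60),(122,27),(189,208),(98,234)]),.02);print('viceblock',b,b.mean(0))
print('pulley hub,disc', world('w6',f([(671,128),(639,127)]),[.064,.022]))
b=world('w6',f([(580,43),(727,58),(694,207),(558,193)]),.02);print('pulleyB',b.mean(0))
```

```text
fixed jaw [[ 0.673  -0.1139  0.05  ]
 [ 0.6592 -0.0667  0.05  ]
 [ 0.684  -0.0638  0.05  ]
 [ 0.6933 -0.1081  0.05  ]] [ 0.6773 -0.0881  0.05  ]
viceblock [[ 0.5852 -0.1551  0.02  ]
 [ 0.5641 -0.0803  0.02  ]
 [ 0.6939 -0.0439  0.02  ]
 [ 0.7143 -0.1192  0.02  ]] [ 0.6394 -0.0996  0.02  ]
pulley hub,disc [[0.634  0.3024 0.064 ]
 [0.6333 0.2995 0.022 ]]
pulleyB [0.6339 0.3012 0.02  ]
```

```bash
python3 -c "
from rig import hand_in
print(hand_in())"
```

```text
the job is handed in; nothing more can be done
None
```

I put the dividing plate, pulley, chuck and vice, in that order, each into its own block, right way up. I lowered each until the wrist force showed contact with the felt, and only then let go. The job was handed in at about 32 s on the robot's clock, with the gripper open and clear of everything.

- **Last pictures:** all four stood inside their recesses. The loupe and the oil pot were upright and looked unmoved.
- **Vice:** its fixed jaw measured within 1 mm of where a centred vice would put it.
- **Pulley:** measured within about 2 mm of its block's centre. The hub and base disc readings differed by 3 mm, which I put down to reading error on a glare-white edge; nothing else suggested that it was tilted.
- **Disagreements:** the cameras' positions for the blocks differed by up to 9 mm, so I compared each thing with its recess in the pictures before lowering it.

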